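# Steady the rocking tool stand, then put the palette knife away

## Robot

A 6-joint arm with a two-finger parallel gripper is mounted at the origin on the work surface. World frame = base frame: x ahead of the robot, y to its left, z up, the work surface at z = 0. Lengths are in mm, angles in rad, forces in N, time in s.
With the tool pointing down it reaches from about 275 to 975 mm from the base axis. Payload 8.4 kg.
Tool frame: the origin (TCP) lies on the centre line of the jaws, within the pads' length; the fingertips stand 22 mm ahead of it and the grasp point (between the pads) lies 3 mm ahead of it (r.tips_ahead is the x of the fingertips in the tool frame, in mm); x points along the fingers, z is the direction in which the jaws open and shut, and the axes are right-handed (so a half turn about x gives the same grasp; the last joint's range is limited). The gripper opens to 92 mm and grips with 3 to 60 N. Pads are 20 mm wide; open, the fingers measure 128 mm over their backs; the gripper's body (75 mm by 189 mm) begins 69 mm behind the grasp point.
Start: joints at [-0.002, 0.353, 1.633, -0, 1.155, -0.002], TCP at [625.002, -0, 236.583] pointing down, gripper open.
Joint ranges: [-2.63, 2.63], [-0.92, 2.1], [0.06, 2.66], [-1.3, 4.44], [0, 2.69], [-3.02, 3.02]. Speed limits (rad/s): [2.22, 2.22, 2.79, 3.14, 3.14, 3.14].

## Interface

Orientations are given as a unit quaternion [w, x, y, z].
In Python, from rig import r gives the robot as it stands. Calls block until the motion is done:
- r.move_ptp(position, orientation): joint-space move of the TCP to a pose.
- r.move_linear(position, velocity=150, frame=None): straight line of the TCP; frame=None keeps the orientation; velocity is the mean speed in mm/s.
- r.goto_joints(angles): joint-space move.
- r.gripper_open() and r.grasp(grasp_force=None): open the fingers fully, or close them until they stop; grasp_force is the grip in N (None keeps the last).
- r.hold(seconds).
- r.ik(position, orientation): joint angles nearest the present ones, or None.
- r.get_state(): the state.
- r.grab_frame(name): name is "scene" or "side" or "wrist"; returns a dict with "img" (384x512x3 uint8, red, green, blue), "camera_matrix" (3x3 intrinsics, pixels), "xyz" and "orientation" of the camera in the world; the wrist camera has in their place "T_tool_cam" (4x4, takes a point from camera to tool coordinates, whose origin is the TCP and whose axes are the tool frame's). Camera axes: x right, y up, looking along -z (the intrinsics and any distortion apply to the point x, -y, -z); pixel columns grow to the right and rows downward; lengths in mm; the calibration is good to about 2 mm. The wrist camera is an equidistant fisheye: a pixel r from the principal point sees the ray r / f radians off the axis. A picture is of the moment at which its call begins: read the wrist's pose just before it. There is no depth.
A pose or a line that the arm cannot do raises r.IKError and nothing moves.
- r.job_done(): hands the job in, once; it reports no verdict.
The state is a dict: "t": time; "q": joint angles; "joint_velocities": joint speeds; "joint_efforts": joint torques, N m; "tcp_pos": TCP position; "tcp_rot": TCP orientation; "wrist_force": force on the tool from outside, world axes, zero at the start; "moment": the same for the moment, N m; "gripper_width": finger opening in mm.
Only numpy, scipy, OpenCV 4.12 (cv2) and the standard library are available. Lean on these libraries where they do the work, as an engineer would, in place of code of your own. Each camera call takes 0.05 s, during which the arm holds its last target. There are 200 camera calls.

## Task

The steel tool stand rocks because the foot under its black wing knob is screwed in too far: turn the knob clockwise (seen from above) until the stand sits level on all four feet without wobbling. Then lay the palette knife flat in the stand's long compartment, handle in the wide bay and blade in the narrow slot, setting it down rather than dropping it. Leave the stand where it is and do not disturb the bowl, the beaker and the tart tin.

Things in the scene. Friction and masses are not known exactly. Their poses are not given: they have to be found in the camera images.
- stand: Low steel tool stand, 200 (its x) by 270 (y) mm, 2.8 kg, loose on the bench. Origin: centre of its underside, at the soles of the three fixed feet; z is square to the deck, vertical when it stands firm. Deck top 30 mm and walls 48 mm above the origin. Feet, 26 mm across, at (+-80, +-115) mm; the screw foot is at (+80, -115). It starts leaning on that foot, the opposite one 4 to 7 mm up.
- knob_grip (a point): Centre of the levelling knob's black wing, a bar 46 mm long (this point's x), 14 wide (y), 28 tall (z), on the screw foot's axis, 70 mm above that foot's sole, so about 70 mm above the bench at all times; all else on the stand near it is lower than its underside. The frame turns with the knob. Stiff to turn (0.06 N m), it stays where it is left.
- knob (a joint): Knob angle, rad, 0 to 7, growing as it turns clockwise seen from above, which screws the foot down out of the stand by 2 mm per rad. At 4.0 the screw foot is level with the fixed feet and the stand stands firm; below, it rocks towards the screw foot; above, that corner is lifted too far and it rocks the other way. Starts between 0.6 and 2.0.
- bay (a point): Where the knife's grip point belongs, 12 mm above the floor of the long compartment; (-42.5, -32.5, 42) mm in the stand's frame, same axes. The compartment lies along y, from 96 mm behind to 161 mm ahead of this point, 105 mm wide, walls 18 mm high. Behind, it is a wide open bay with room for fingers; from 42 mm ahead (+y) white fillers 16 mm high leave a 40 mm wide blade slot in the middle.
- spatula_grip (a point): Palette knife lying flat on the bench, 205 mm long, about 120 g. This is its balance point, in the black handle, half-way up (12 mm above its underside). x runs from handle to blade, z up. Handle 22 mm wide, 24 tall, from 70 mm behind this point to 30 ahead; steel blade 26 wide, 4 thick, level with the underside, on to 135 ahead. In place, its x points along the stand's +y.
- spatula_tip (a point): Rounded tip of the palette knife's blade, 135 mm ahead of the grip point, 2 mm above the underside.
- bowl: Steel mixing bowl, 170 mm across, 80 mm high, bystander; origin under its centre.
- beaker: Clear plastic beaker, 68 mm across, 90 mm high, bystander; origin under its centre.
- tart_tin: Empty aluminium tart tin, 200 mm across, 25 mm high, bystander; origin under its centre.
- deck_centre (a point): Middle of the stand's deck, on its top face, 30 mm above the stand's origin; axes as the stand's.

How it is judged:
By the outcome, as a careful person would: the job done as asked, in the order asked, and still so for the second after the job is handed in, with the robot touching nothing.
It also fails if it takes over 64 s, if anything falls off the work surface, if the arm or the gripper's body presses on something with over 40 N, if the wrist force passes 120 N, or if a joint passes its speed limit or range.

## Working session

There is one attempt and no reset: what is moved stays moved. The work goes in short steps, each a Python script; the robot and the scene stay as the last script left them, time stands still between calls to the robot, and variables do not carry over. Pictures are saved under pics/ and viewed, about 8 in all and at most 12, crops included, and the job is handed in when it is done.

```bash
ls; mkdir -p pics; python3 - <<'E'
from rig import r
import cv2,numpy as np
for n in("scene","side"):
    f=r.grab_frame(n); cv2.imwrite(f"pics/{n}0.png",f["img"][:,:,::-1])
    print(n,f["camera_matrix"],f["xyz"],f["orientation"],[k for k in f])
f=r.grab_frame("wrist");cv2.imwrite("pics/wrist0.png",f["img"][:,:,::-1]);print({k:v for k,v in f.items() if k!="img"})
a=cv2.imread("pics/scene0.png");b=cv2.imread("pics/side0.png")
cv2.imwrite("pics/a0.png",cv2.resize(a,(800,600),interpolation=cv2.INTER_CUBIC))
cv2.imwrite("pics/b0.png",cv2.resize(b,(800,600),interpolation=cv2.INTER_CUBIC))
print(r.get_state())
E
```

```text
pics
scene [[415.67361378   0.         260.8331612 ]
 [  0.         415.67361378 198.87856778]
 [  0.           0.           1.        ]] [1651.9774706  -626.24301008  982.85755195] [0.77555669 0.39450293 0.22272513 0.439628  ] ['img', 'camera_matrix', 'xyz', 'orientation']
side [[380.20091908   0.         255.04785494]
 [  0.         380.20091908 187.27447081]
 [  0.           0.           1.        ]] [  405.51785178 -1009.37993542   671.61118525] [ 0.86247757  0.49791732 -0.04298313 -0.07976986] ['img', 'camera_matrix', 'xyz', 'orientation']
{'camera_matrix': array([[297.31863964,   0.        , 255.60972337],
       [  0.        , 297.31863964, 199.44729103],
       [  0.        ,   0.        ,   1.        ]]), 'T_tool_cam': array([[ 3.69520828e-04,  2.35718516e-01, -9.71821303e-01,
        -1.47865264e+02],
       [-3.38492012e-04,  9.71821343e-01,  2.35718397e-01,
         6.48356025e+01],
       [ 9.99999874e-01,  2.41850891e-04,  4.38897062e-04,
        -3.22109801e-01],
       [ 0.00000000e+00,  0.00000000e+00,  0.00000000e+00,
         1.00000000e+00]])}
{'t': 0.15, 'q': array([-2.38572894e-03,  3.53505650e-01,  1.63392828e+00,  8.39385037e-06,
        1.15521405e+00, -2.40139118e-03]), 'joint_velocities': array([ 0.00037762, -0.00111111, -0.00157269, -0.00071801, -0.00174295,
       -0.00154038]), 'joint_efforts': array([-8.47799656e-04, -5.94210899e+01, -3.34467816e+01,  6.96930941e-02,
        2.04021111e-02, -8.35750166e-05]), 'tcp_pos': array([6.24656376e+02, 1.23316618e-02, 2.36040767e+02]), 'tcp_rot': array([ 7.06733576e-01, -7.30386635e-07,  7.07479790e-01,  7.94538897e-06]), 'wrist_force': array([0.05814931, 0.3893453 , 0.08643658]), 'moment': array([ 0.02350767,  0.01253645, -0.01697563]), 'gripper_width': 91.8272433023115}
```

View pics/a0.png

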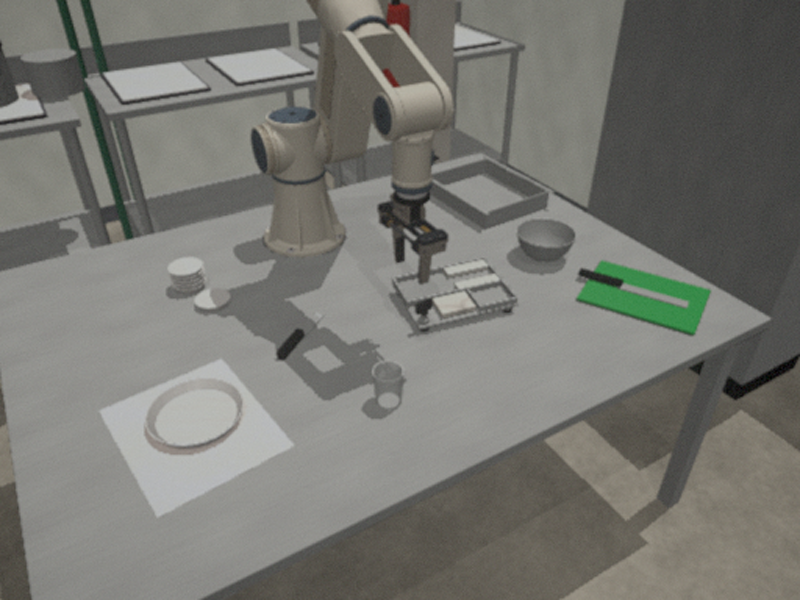

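View pics/b0.png

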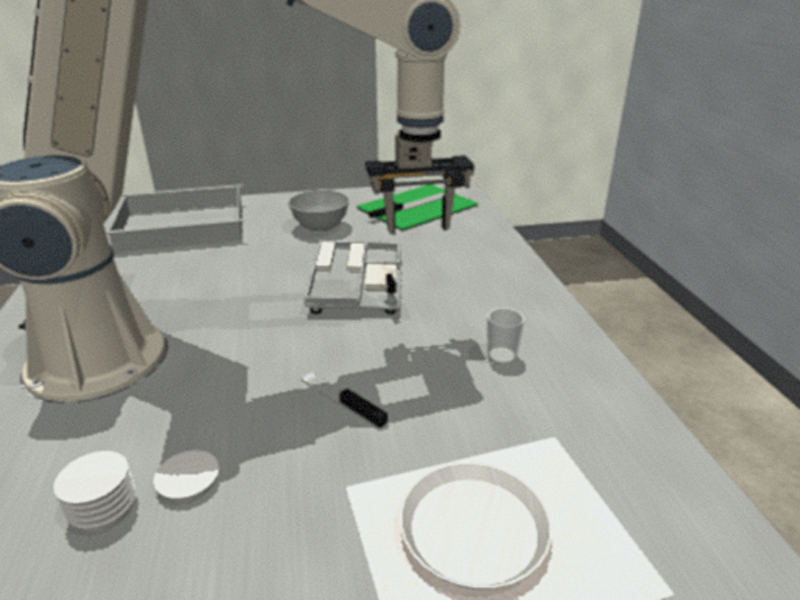

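The scene view shows the stand in the middle with its black wing knob at about (424,305), the palette knife at (278..322, 357..316), the beaker at (388,383), the bowl at (545,240) and the tin at (195,412). The side view has the knob at (391,284) and the knife from (382,422) to (305,378). The second knife on the green board is a decoy.

```bash
cat > h.py <<'E'
from rig import r
import cv2,numpy as np
from scipy.spatial.transform import Rotation as R
def q2R(q): return R.from_quat([q[1],q[2],q[3],q[0]]).as_matrix()
def R2q(M): q=R.from_matrix(M).as_quat(); return [q[3],q[0],q[1],q[2]]
def down(a):
    "tool pointing down, jaw-opening axis z at world yaw a"
    x=np.array([0,0,-1.]);z=np.array([np.cos(a),np.sin(a),0]);return R2q(np.c_[x,np.cross(z,x),z])
def ray(f,u,v,T=None):
    K=f["camera_matrix"];a=(u-K[0,2])/K[0,0];b=(v-K[1,2])/K[1,1]
    if T is None: return np.array(f["xyz"]),q2R(f["orientation"])@np.array([a,-b,-1])
    th=np.hypot(a,b);s=np.sin(th)/max(th,1e-9);return T[:3,3],T[:3,:3]@np.array([a*s,-b*s,-np.cos(th)])
def hit(f,u,v,z,T=None):
    o,d=ray(f,u,v,T);return o+d*(z-o[2])/d[2]
def proj(f,P,T=None):
    K=f["camera_matrix"]
    if T is None:
        c=q2R(f["orientation"]).T@(np.asarray(P)-f["xyz"]);return K[0,2]+K[0,0]*c[0]/-c[2],K[1,2]-K[1,1]*c[1]/-c[2]
    c=T[:3,:3].T@(np.asarray(P)-T[:3,3]);n=np.hypot(c[0],c[1]);th=np.arctan2(n,-c[2])
    return K[0,2]+K[0,0]*th*c[0]/n,K[1,2]-K[1,1]*th*c[1]/n
def wrist(name):
    s=r.get_state();f=r.grab_frame("wrist");T=np.eye(4);T[:3,:3]=q2R(s["tcp_rot"]);T[:3,3]=s["tcp_pos"]
    T=T@f["T_tool_cam"];np.savez(f"pics/{name}.npz",T=T,K=f["camera_matrix"],img=f["img"])
    cv2.imwrite(f"pics/{name}.png",f["img"][:,:,::-1]);return f,T
def load(name):
    d=np.load(f"pics/{name}.npz");return {"camera_matrix":d["K"],"img":d["img"]},d["T"]
def st():
    s=r.get_state();print("t %.1f"%s["t"],"tcp",np.round(s["tcp_pos"],1),"F",np.round(s["wrist_force"],1),"M",np.round(s["moment"],2),"w %.1f"%s["gripper_width"],"q",np.round(s["q"],2))
E
python3 - <<'E'
from h import *
a=r.grab_frame("scene");b=r.grab_frame("side")
for n,pa,pb,z in [("knob",(424,304),(391,284),70),("kbutt",(281,355),(382,421),12),("ktip",(320,317),(305,378),2),("beaker",(388,402),(504,357),0),("bowl",(545,257),(319,227),0)]:
    print(n,hit(a,pa[0]*.64,pa[1]*.64,z).round(),hit(b,pb[0]*.64,pb[1]*.64,z).round())
w,T=wrist("w0")
cv2.imwrite("pics/w0b.png",cv2.resize(w["img"][:,:,::-1],(800,600),interpolation=cv2.INTER_CUBIC))
E
```

```text
knob [577.  66.  70.] [581.  53.  70.]
kbutt [ 511. -282.   12.] [ 507. -289.   12.]
ktip [ 410. -138.    2.] [ 390. -140.    2.]
beaker [ 762. -140.    0.] [ 764. -144.    0.]
bowl [475. 545.   0.] [459. 537.   0.]
```

View pics/w0b.png

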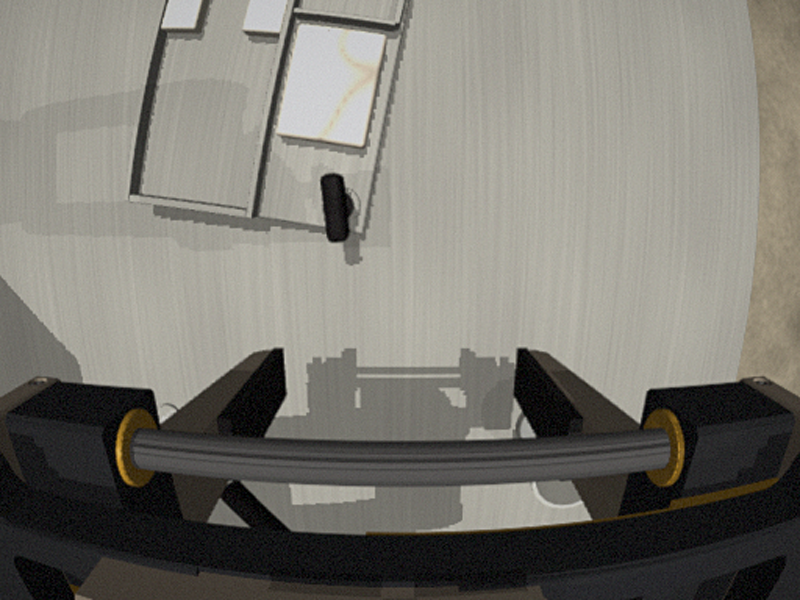

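The wrist view shows the wing at about (335,207), running nearly along image vertical. The stand is turned a few degrees clockwise. I'll take two closer views, one over the whole stand and one over the knob.

```bash
python3 - <<'E'
from h import *
r.move_ptp([520,125,250],down(0))
w,T=wrist("w2");cv2.imwrite("pics/w2b.png",cv2.resize(w["img"][:,:,::-1],(800,600),interpolation=cv2.INTER_CUBIC))
r.move_ptp([580,-5,150],down(0))
w,T=wrist("w1");cv2.imwrite("pics/w1b.png",cv2.resize(w["img"][0:300,56:456,::-1],(800,600),interpolation=cv2.INTER_CUBIC))
st()
E
```

```text
t 1.8 tcp [580.4  -4.5 150.8] F [-0.   0.6  1.1] M [-0.01  0.06  0.02] w 91.7 q [-0.01  0.38  1.81  0.    0.95 -0.01]
```

View pics/w2b.png

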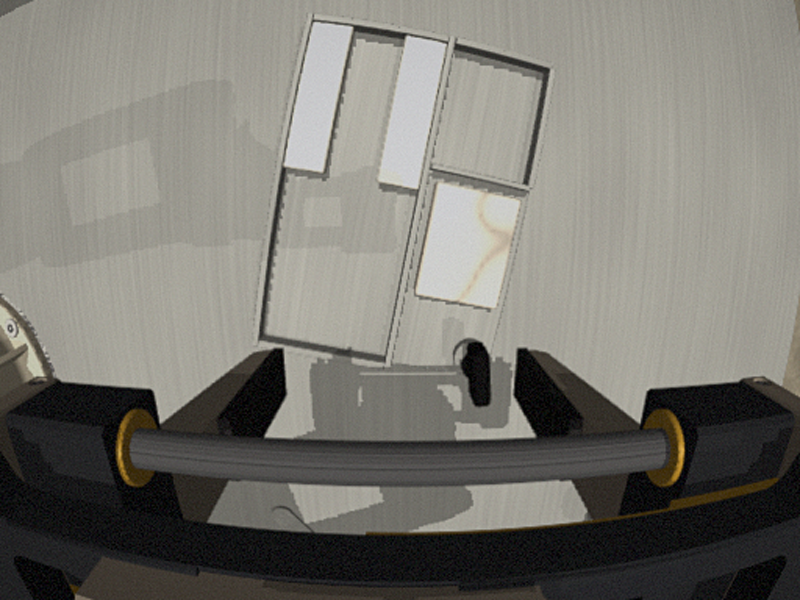

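View pics/w1b.png

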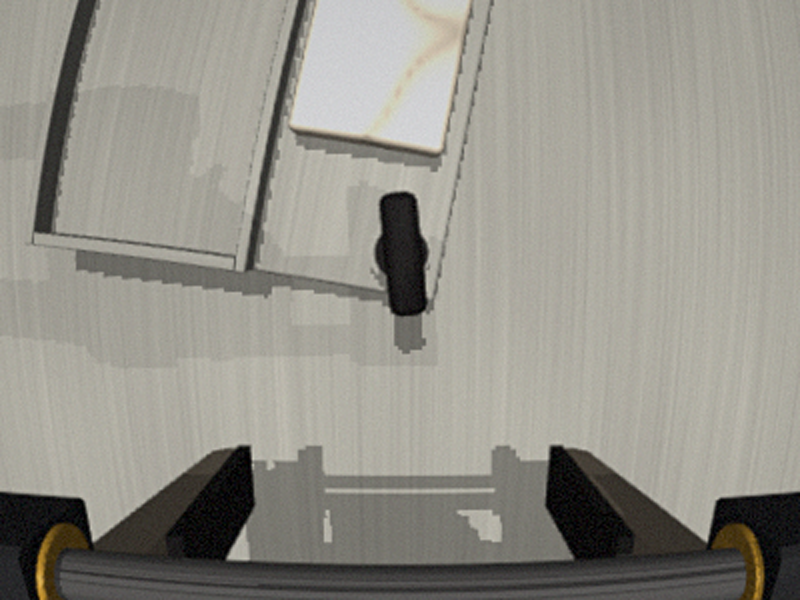

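Over the stand, w2 shows the outer wall corners at NW (312,14), NE (552,67) and SW (259,345). In the w1 crop, the wing ends are at (398,193) and (408,313) and the SW corner is at (33,240). Next I'll fit the stand pose and its lean.

```bash
cat > fit.py <<'E'
from h import *
from scipy.optimize import least_squares
f2,T2=load("w2");f1,T1=load("w1")
e1=lambda u,v:(u/2+56-.25,v/2-.25)
e2=lambda u,v:(u*.64-.2,v*.64-.2)
obs=[(f2,T2,e2(312,14),(-100,135,48)),(f2,T2,e2(552,67),(100,135,48)),(f2,T2,e2(259,345),(-100,-135,48)),(f1,T1,e1(33,240),(-100,-135,48)),(f1,T1,e1(432,311),(100,-135,30))]
ax=np.array([80,115,0.]);ax/=np.linalg.norm(ax)  # diagonal through the resting fixed feet (-80,-115),(80,115)
def stand(p):
    x,y,yaw,d=p; n=np.cross([0,0,1],ax)  # towards (-,+) corner
    tilt=R.from_rotvec(ax*np.arctan2(d,131.4)).as_matrix()
    return R.from_euler("z",yaw).as_matrix()@tilt, np.array([x,y,0.])
def res(p):
    M,t=stand(p);return np.concatenate([np.subtract(proj(f,M@np.array(P)+t,T),uv) for f,T,uv,P in obs])
E
python3 - <<'E'
from fit import *
s=least_squares(res,[515,185,-.15,5.]);p=s.x
J=np.linalg.inv(s.jac.T@s.jac);print(p.round(3),"sd/px",np.sqrt(np.diag(J)).round(3));print(s.fun.reshape(-1,2).round(1).tolist())
M,t=stand(p);print("foot corners z",[(M@np.array(c)+t).round(1).tolist() for c in((80,-115,0),(-80,115,0),(80,-115,70))])
A,B=[hit(f1,*e1(*q),84,T1) for q in((398,193),(408,313))];c=(A+B)/2
print("wing",A.round(1),B.round(1),"c",c.round(1),"len",np.linalg.norm(A-B).round(1),"yaw",np.arctan2(*(A-B)[[1,0]]).round(3))
for q in [(475,182),(478,403)]:print(hit(f2,*e2(*q),84,T2).round(1))
E
```

```text
[ 5.23982e+02  1.89373e+02 -1.89000e-01 -5.31000e-01] sd/px [0.669 0.625 0.003 2.596]
[[-1.3, 1.0], [6.2, -1.0], [-4.0, 0.8], [-4.0, 2.4], [2.6, -2.5]]
foot corners z [[581.0, 61.4, 0.5], [467.0, 317.4, -0.5], [580.8, 61.6, 70.5]]
wing [579.4  83.2  84. ] [582.9  39.8  84. ] c [581.1  61.5  84. ] len 43.5 yaw 1.652
[571.3 203.5  84. ]
[579.3  43.2  84. ]
```

The knob position agrees between the fit and the direct measurement, at (581, 61.5). Lean can't be read from this view. If the wing lies along the stand's x at angle 0, then knob ≈ 1.30 and it needs about 2.70 rad. I'll grasp it, turn in steps, and check by touch afterwards.

```bash
python3 - <<'E'
from h import *
k=[581,61.5]
r.move_ptp([*k,130],down(0.081))
r.move_linear([*k,78],velocity=120)
print("dq6 for -0.5:",(r.ik([*k,78],down(0.081-.5))-r.get_state()["q"]).round(2)); st()
r.grasp(20); st()
E
```

```text
dq6 for -0.5: [ 0.   0.   0.   0.  -0.   0.5]
t 2.8 tcp [581.3  61.2  78.4] F [-0.3 -0.  -0.6] M [ 0.02 -0.04  0.05] w 91.7 q [ 0.1   0.48  1.84 -0.    0.82  0.02]
t 4.0 tcp [580.8  61.6  78.5] F [-1.7  0.1  6.2] M [0.14 0.76 0.1 ] w 14.0 q [0.1  0.48 1.84 0.   0.82 0.02]
```

```bash
python3 - <<'E'
from h import *
q0=r.get_state()["q"].copy()
for a in (.45,.9,1.35,1.8,2.25,2.5,2.7):
    q=q0.copy();q[5]+=a;r.goto_joints(q);st()
r.gripper_open();st()
s=r.get_state();r.move_linear([s["tcp_pos"][0],s["tcp_pos"][1],140],velocity=150)
E
```

```text
t 4.5 tcp [580.1  61.8  78.5] F [-4.1  2.   5.8] M [ 0.53  1.36 -0.07] w 14.5 q [0.1  0.48 1.84 0.   0.82 0.47]
t 5.0 tcp [579.6  62.3  78.5] F [-6.1  5.4  6.9] M [ 1.24  1.66 -0.03] w 14.1 q [0.1  0.48 1.84 0.   0.82 0.92]
t 5.5 tcp [579.4  62.9  78.5] F [-7.1  9.3  7.3] M [1.94 1.73 0.01] w 14.5 q [0.1  0.48 1.84 0.   0.82 1.37]
t 6.0 tcp [579.5  63.4  78.5] F [-6.9 10.6  6.8] M [ 2.47  1.63 -0.04] w 14.0 q [0.1  0.48 1.84 0.   0.82 1.82]
t 6.5 tcp [579.5  63.7  78.4] F [-7.9 13.4  4.5] M [ 2.75  1.44 -0.06] w 13.6 q [0.1  0.48 1.84 0.   0.82 2.27]
t 6.8 tcp [579.5  63.8  78.4] F [-7.  13.5  6.4] M [ 2.78  1.42 -0.1 ] w 13.6 q [0.11 0.48 1.84 0.   0.82 2.52]
t 7.2 tcp [579.5  63.8  78.4] F [-7.9 14.8  5.5] M [ 2.85  1.42 -0.01] w 13.6 q [0.11 0.48 1.84 0.   0.82 2.72]
t 8.4 tcp [580.9  61.6  78.5] F [0.4 0.1 0.5] M [0.11 0.08 0.02] w 92.0 q [0.1  0.48 1.84 0.   0.82 2.72]
```

The wing followed 2.70 rad. Now I'll look from above again for the wing angle and stand position.

```bash
python3 - <<'E'
from h import *
r.move_ptp([550,60,230],down(0)); r.grasp(10)
w,T=wrist("w3");cv2.imwrite("pics/w3b.png",cv2.resize(w["img"][0:300,56:456,::-1],(800,600),interpolation=cv2.INTER_CUBIC))
st()
E
```

```text
t 12.5 tcp [550.  60. 230.] F [-0.5  0.4 -0.1] M [ 0.    0.01 -0.08] w 0.4 q [ 0.11  0.25  1.79 -0.    1.1   0.11]
```

View pics/w3b.png

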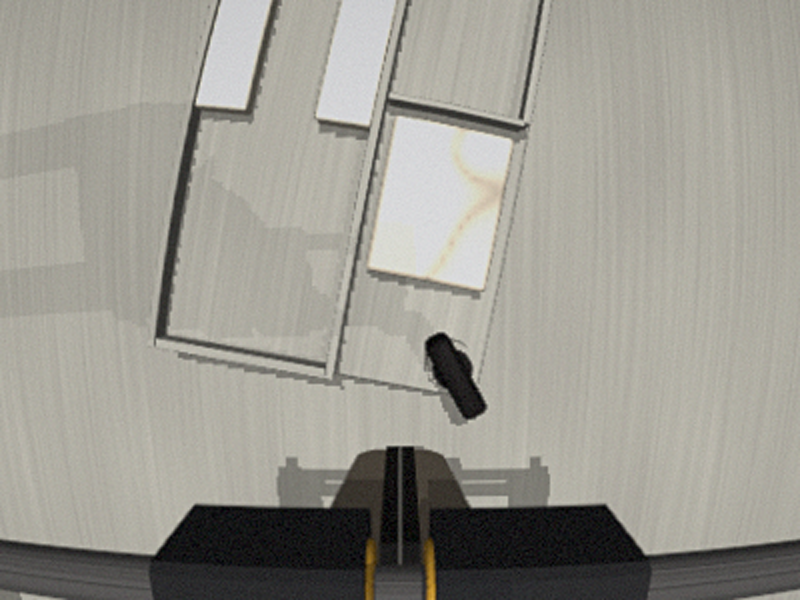

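w3 shows the wing from (434,338) to (478,412) and the filler front corners at (196,106), (246,109), (317,120) and (372,126). I'll fit the pose from these and get the targets for the touch probe.

```bash
cat > fit2.py <<'E'
from fit import *
f3,T3=load("w3")
C=[(-95,9.5,46),(-62.5,9.5,46),(-22.5,9.5,46),(10,9.5,46)]
def pose(f,T,e,px,extra=()):
    o=[(e(*u),P) for u,P in zip(px,C)]+[(e(*u),P) for u,P in extra]
    def g(p):
        M=R.from_euler("z",p[2]).as_matrix();return np.concatenate([np.subtract(proj(f,M@np.array(P)+[p[0],p[1],0],T),u) for u,P in o])
    s=least_squares(g,[520,190,-.19]);return s.x,np.abs(s.fun).max()
E
python3 - <<'E'
from fit2 import *
b,e=pose(f2,T2,e2,[(284,168),(324,172),(379,182),(420,188)]);print("before",b.round(3),e.round(2))
a,e=pose(f3,T3,e1,[(196,106),(246,109),(317,120),(372,126)]);print("after",a.round(3),e.round(2))
a,e=pose(f3,T3,e1,[(196,106),(246,109),(317,120),(372,126)],[((330,377),(12,-131,48))]);print("after+",a.round(3),e.round(2))
A,B=[hit(f3,*e1(*q),84,T3) for q in((434,338),(478,412))];print("wing",((A+B)/2).round(1),np.linalg.norm(A-B).round(1),"yaw",np.arctan2(*(A-B)[[1,0]]).round(3))
M=R.from_euler("z",a[2]).as_matrix()
for n,P in dict(knob=(80,-115,70),NW=(-79,100,46),SW=(-75,-105,30),NE=(70,105,30),bay=(-42.5,-32.5,42)).items():print(n,(M@np.array(P)+[a[0],a[1],0]).round(1))
E
```

```text
before [ 5.24474e+02  1.91896e+02 -1.71000e-01] 1.02
after [ 5.23144e+02  1.91796e+02 -1.86000e-01] 0.85
after+ [ 5.23101e+02  1.90968e+02 -1.92000e-01] 1.86
wing [578.2  66.   84. ] 44.6 yaw 2.116
knob [579.6  62.8  70. ]
NW [464.7 304.2  46. ]
SW [429.4 102.2  30. ]
NE [611.9 280.7  30. ]
bay [475.2 167.2  42. ]
```

The wing turned 2.68 rad and the stand hardly moved. The knob reads about 3.98 under my zero hypothesis. I'll press on the corners with the closed fingers to check for rocking.

```bash
cat > probe.py <<'E'
from h import *
def probe(x,y,z,fmax=8):
    "press down with closed tips at x,y from 6 mm over the expected surface z"
    r.move_linear([x,y,z+22+6],velocity=200); f0=r.get_state()["wrist_force"][2]; out=[];zc=z+22+6
    while zc>z+22-7:
        zc-=1; r.move_linear([x,y,zc],velocity=20); s=r.get_state(); F=s["wrist_force"][2]-f0
        out.append((round(float(s["tcp_pos"][2]-22),2),round(float(F),1)))
        if F>fmax: break
    print(s["t"].round(1),[o for o in out if o[1]>.7 or o is out[-1]])
    r.move_linear([x,y,z+60],velocity=250)
E
python3 - <<'E'
from probe import *
q=down(-.19)
r.move_ptp([464.7,304.2,100],q); probe(464.7,304.2,46)
r.move_ptp([611.9,280.7,90],q); probe(611.9,280.7,30)
r.move_ptp([429.4,102.2,90],q); probe(429.4,102.2,30)
E
```

```text
Traceback (most recent call last):
  File "probe.py", line 9, in probe
    print(s["t"].round(1),[o for o in out if o[1]>.7 or o is out[-1]])
          ^^^^^^^^^^^^
AttributeError: 'float' object has no attribute 'round'
```

```bash
sed -i 's/s\["t"\].round(1)/round(s["t"],1)/' probe.py; python3 - <<'E'
from probe import *
st()
r.move_linear([464.7,304.2,100],velocity=200); probe(464.7,304.2,46)
q=down(-.19)
r.move_ptp([611.9,280.7,90],q); probe(611.9,280.7,30)
r.move_ptp([429.4,102.2,90],q); probe(429.4,102.2,30)
st()
E
```

```text
t 15.7 tcp [464.8 304.3  68.3] F [-4.  -1.7 17.1] M [-0.46  0.84 -0.01] w 0.6 q [0.58 0.46 1.91 0.   0.77 0.77]
18.0 [(46.44, 5.1), (46.36, 16.6)]
21.1 [(30.92, 0.8), (30.41, 6.1), (30.37, 13.3)]
24.4 [(30.35, 7.0), (30.25, 25.8)]
t 24.7 tcp [430.4 102.4  91. ] F [ 0.3  0.6 -0.8] M [-0.    0.07  0.01] w 0.6 q [0.23 0.29 2.14 0.   0.72 0.42]
```

The touch probe finds the stand firm. NW stands at 46.4 and NE and SW at 30.3–30.4 (nominal 46, 30 and 30), with less than 0.1 mm of give under load at the NW and SW corners. NE had one faint 0.8 N reading 0.5 mm higher. Next is the knife.

```bash
python3 - <<'E'
from h import *
s=r.get_state()["tcp_pos"]; r.move_linear([s[0],s[1],140],velocity=250)
r.move_ptp([505,-283,160],down(.63)); r.gripper_open()
w,T=wrist("w4");cv2.imwrite("pics/w4b.png",cv2.resize(w["img"][0:300,56:456,::-1],(800,600),interpolation=cv2.INTER_CUBIC));st()
E
```

```text
t 28.0 tcp [ 505. -283.  160.] F [ 0.  -0.1  0.4] M [ 0.01 -0.02 -0.01] w 92.1 q [-0.51  0.37  1.8   0.    0.97 -1.14]
```

View pics/w4b.png

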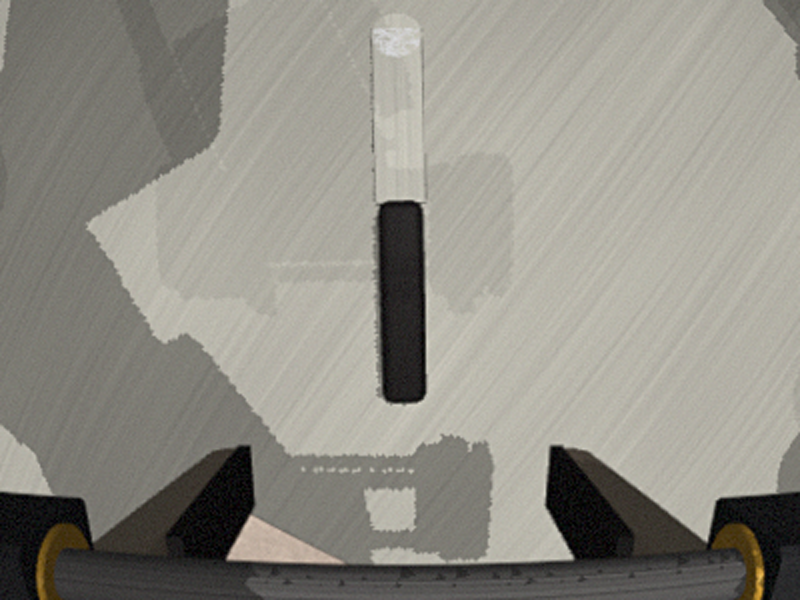

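In w4 the handle runs from (400,200) at the ferrule to (404,404) at the butt, with the tip at (397,13). Fully opened fingers span 128 mm, wider than the 105 mm bay, so I'll grip only the top 5 mm of the handle. That way the tips clear the 48 mm walls when they open.

```bash
python3 - <<'E'
from fit import *
f4,T4=load("w4")
F,B=[hit(f4,*e1(*q),24,T4) for q in((401,200),(404,404))];t=hit(f4,*e1(397,13),3,T4)
L=np.linalg.norm(F-B);d=(F-B)/L;g=B+70*d;yaw=np.arctan2(d[1],d[0])
d2=(t-B)[:2];print("L",L.round(1),"yaw",yaw.round(3),"yaw butt-tip",np.arctan2(d2[1],d2[0]).round(3),np.linalg.norm(d2).round(1),"grip",g.round(1))
yaw=(yaw+np.arctan2(d2[1],d2[0]))/2; g=B+(70+(L-100)*.5)*d
q=down(yaw-np.pi/2)
r.move_ptp([g[0],g[1],90],q); r.move_linear([g[0],g[1],41.35],velocity=100); st()
r.grasp(30); st()
r.move_linear([g[0],g[1],70],velocity=60); st()
r.move_linear([g[0],g[1],150],velocity=150); st()
w,T=wrist("w5");cv2.imwrite("pics/w5b.png",cv2.resize(w["img"][0:300,56:456,::-1],(800,600),interpolation=cv2.INTER_CUBIC))
E
```

```text
L 98.9 yaw 2.216 yaw butt-tip 2.218 204.4 grip [ 467.4 -231.2   24. ]
t 29.1 tcp [ 468.2 -232.    41.7] F [ 0.6 -0.2  1.1] M [ 0.02 -0.08  0.  ] w 92.0 q [-0.46  0.47  1.99  0.    0.68 -1.11]
t 30.1 tcp [ 467.7 -231.6   41.3] F [ 0.1  0.3 -1. ] M [ 0.03 -0.1  -0.  ] w 21.5 q [-0.46  0.47  1.99  0.    0.68 -1.11]
t 30.8 tcp [ 467.7 -231.6   70.3] F [ 1.1 -0.5 -1.1] M [-0.   -0.03  0.04] w 21.2 q [-0.46  0.42  1.98  0.    0.74 -1.11]
t 31.4 tcp [ 467.2 -231.4  149.3] F [-0.3  0.1 -1.7] M [ 0.06 -0.03  0.05] w 20.9 q [-0.46  0.3   1.93  0.    0.91 -1.11]
```

View pics/w5b.png

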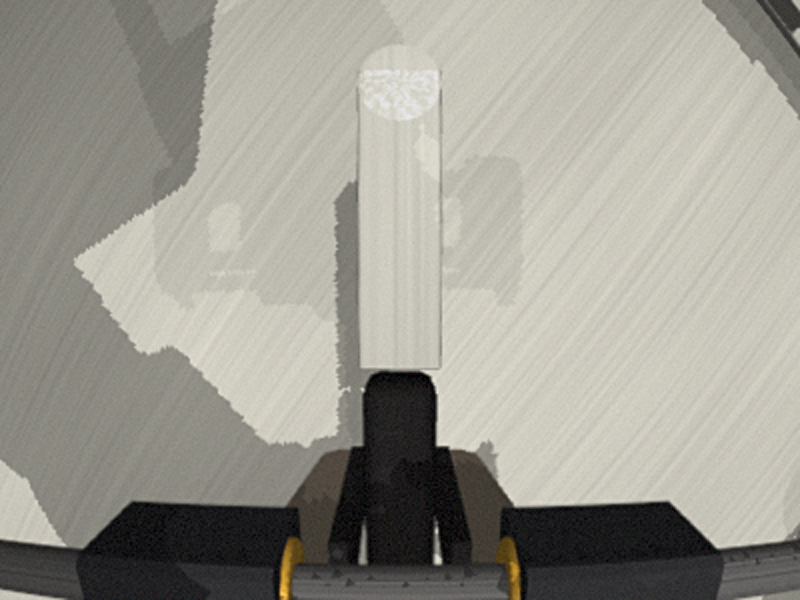

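```bash
python3 - <<'E'
from fit import *
f5,T5=load("w5");s=r.get_state();M=q2R(s["tcp_rot"]);K=T5@np.linalg.inv(r.grab_frame("wrist")["T_tool_cam"])
for dz in (34,38,42):
    u=proj(f5,(K@[dz,135,0,1])[:3],T5);print(dz,[round(2*(u[0]-56)),round(2*u[1])])
r.move_ptp([475.2,167.2,140],down(-.19)); 
r.move_linear([475.2,167.2,100],velocity=100);st()
w,T=wrist("w6");cv2.imwrite("pics/w6b.png",cv2.resize(w["img"][0:300,56:456,::-1],(800,600),interpolation=cv2.INTER_CUBIC))
E
```

```text
34 [402, 40]
38 [402, 44]
42 [402, 48]
t 33.6 tcp [475.3 166.9 100. ] F [-0.  -0.7 -1.2] M [-0.02  0.04 -0.  ] w 21.2 q [ 0.33  0.35  2.   -0.    0.79  0.53]
```

View pics/w6b.png

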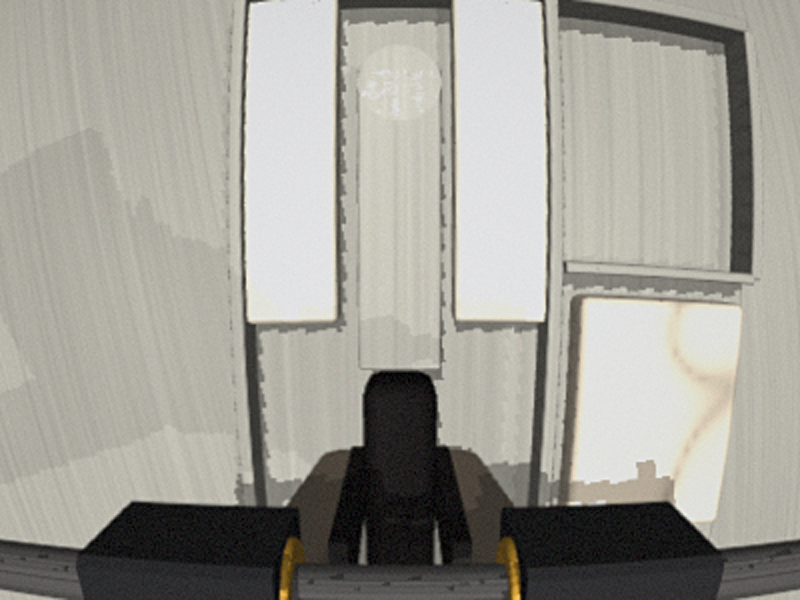

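The knife is level and straight. Its blade is centred at about column 400, over a slot spanning columns 338–453. I'll lower it slowly until it touches, then release.

```bash
python3 - <<'E'
from h import *
x,y=474.2,167.4
r.move_linear([x,y,75],velocity=60); f0=r.get_state()["wrist_force"][2]; z=73.
while True:
    r.move_linear([x,y,z],velocity=15); s=r.get_state(); dF=s["wrist_force"][2]-f0
    if dF>1.5 or z<70.6: break
    z-=.4
print(z,dF); st()
r.gripper_open(); st()
r.move_linear([x,y,110],velocity=80)
r.move_ptp([505,60,250],down(-.19)); st()
w,T=wrist("w7");cv2.imwrite("pics/w7b.png",cv2.resize(w["img"][0:300,56:456,::-1],(800,600),interpolation=cv2.INTER_CUBIC))
E
```

```text
70.99999999999997 7.467226045371036
t 35.7 tcp [474.2 167.4  71.3] F [-2.3 -0.8  6.2] M [-0.12  0.3   0.03] w 21.2 q [ 0.34  0.4   2.02 -0.    0.72  0.53]
t 36.8 tcp [474.2 167.4  71. ] F [ 0.1 -0.4 -0.2] M [0.01 0.01 0.03] w 91.7 q [0.34 0.4  2.02 0.   0.72 0.53]
t 38.2 tcp [504.2  60.3 248.7] F [-0.1  0.  -0.4] M [-0.02  0.01 -0.04] w 91.8 q [0.12 0.16 1.87 0.   1.12 0.31]
```

View pics/w7b.png

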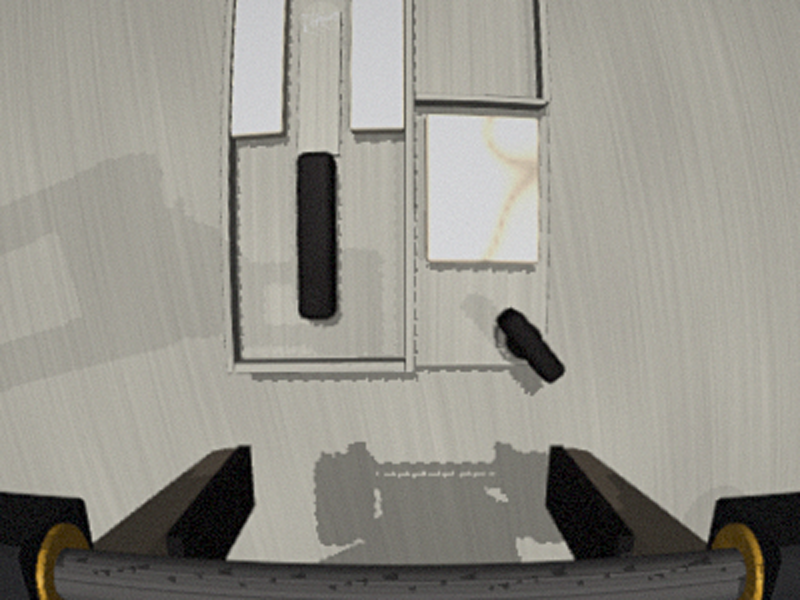

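```bash
python3 - <<'E'
from fit2 import *
f,T=load("w7")
a,e=pose(f,T,e1,[(232,137),(283,135),(351,131),(404,130)],[((408,371),(12,-131,48))]);print("stand",a.round(3),e.round(2))
A,B=[hit(f,*e1(*q),84,T) for q in((507,312),(557,379))];y=np.arctan2(*(A-B)[[1,0]]);print("knob",(2*np.pi-(y-a[2])).round(3),((A+B)/2).round(1))
r.job_done()
E
```

```text
stand [ 5.22147e+02  1.89883e+02 -1.99000e-01] 1.61
knob 4.024 [577.6  65.1  84. ]
the job is handed in; nothing more can be done
```

The stand is levelled and the palette knife lies flat in the long compartment, handle in the bay and blade in the slot. I handed the job in at about 38 s.

- **Knob:** I turned it about 2.7 rad clockwise. It read 3.98 and then 4.02 rad in two camera measurements (target 4.0). That reading assumes the wing lies along the stand's x at angle 0, which the task does not state.
- **Wobble check:** I pressed three corners with the closed fingers. They stood at 46.4, 30.4 and 30.3 mm, against nominal heights of 46, 30 and 30 mm. Pressing harder moved them less than 0.1 mm. The one ambiguous sign was a faint 0.8 N reading about 0.5 mm high at the NE corner, which I did not re-probe. The screw-foot corner was not pressed.
- **Knife:** It was set down with a contact force of about 7 N, at the height expected for a level stand. The gripper opened clear of the walls.
- **Stand position:** It moved about 1–2 mm and 0.01–0.03 rad by camera, which is about the measuring error. The side force reached about 17 N while the knob was turned.
- **Bowl, beaker and tart tin:** The arm made no contact near them, but I did not image them again at the end.

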